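# Zero a bore probe in a leaf jig

## Robot

A 6-joint arm with a two-finger parallel gripper is mounted at the origin on the work surface; the furniture and walls round the work are solid. World frame = base frame: x ahead of the robot, y to its left, z up, the work surface at z = 0. Lengths are in m, angles in rad, forces in N, time in s.
With the tool pointing down it reaches from about 0.35 to 0.975 m from the base axis. Payload 7.1 kg.
Tool frame: the origin (TCP) lies midway between the tips of the shut fingers; the grasp point (between the pads) lies 19 mm behind it; z points along the fingers, y is the line along which they close (so a half turn about z gives the same grasp; the last joint's range is limited). The gripper opens to 88 mm and grips with 3 to 60 N. Pads are 20 mm wide; open, the fingers measure 115 mm over their backs; the gripper's body (75 mm by 178 mm) begins 61 mm behind the grasp point.
Start: joints at [1.272, 0.423, 1.63, -0, 1.089, -0.019], TCP at [0.173, 0.601, 0.223] pointing down, gripper open.
Joint ranges: [-3, 3], [-0.9, 2.11], [0.09, 2.58], [-1.31, 4.45], [0.11, 2.69], [-2.54, 2.54]. Speed limits (rad/s): [2.39, 2.39, 3.01, 3.14, 3.14, 3.14].

## Interface

Orientations are given as a unit quaternion [w, x, y, z].
In Python, from bench import manip gives the robot as it stands. The module is installed in compiled form; this text tells all that it offers.
- The arm moves only by the tool step_arm, never from a script. Its argument "increments" is text: rows parted by semicolons, each of 7 numbers parted by spaces: the closure in counts, from 0 (fully open) to 255 (shut), then the shift along the tool's x, y, z in mm, then the turn, a rotation vector about the tool's x, y, z in degrees. A call has 1 to 20 rows; each row is the pose to reach, as a shift and turn from the pose commanded when the call began, along the tool's axes at that moment; what a row does not reach only later rows make up. A row lasts 1/8 s, in which the tool goes at most 62.5 mm and 10.7 degrees, less where a joint would pass 70% of its speed; a pose out of reach is approached as far as the arm can. A call with a gripper value outside its range is refused whole. The fingers move at their own pace and stop on an object; "squeeze" is the grip in N (left out, the last holds). Time passes only in rows, so rows that repeat a pose let the fingers close. It gives the time, the measured TCP pose, the force, the opening and the grip force at its end, in the units of the state.
- manip.get_state(): the state, without advancing time (a new reading comes with each control period).
- manip.get_image(name): name is "scene" or "top" or "wrist"; returns the picture (480x640x3 uint8, red, green, blue); there is no depth.
- manip.calibration(name): a dict with "intrinsics" (3x3 intrinsics, pixels), "camera_from_world" (4x4, takes a point from world to camera coordinates); the wrist camera has in their place "hand_eye" (4x4, takes a point from camera to tool coordinates, whose origin is the TCP and whose axes are the flange's). Camera axes: x right, y down, z forward; pixel columns grow to the right and rows downward; lengths in m; the calibration is good to about 2 mm. A picture is of the moment at which its call begins: read the wrist's pose just before it. calibration takes no time and is no camera call.
- manip.finish_job(): hands the job in; it is judged then, once.
Trained networks look in the newest picture that a camera, given by its name, has taken for a name from the list of things; names that differ only in an ending like _2 or _b are one class to them, and where a whole thing is asked for, a point or a joint stands for the part that bears it (a point fixed in the world has none). Each returns a list of dicts, best first, with "confidence" (0 to 1); they miss things now and then, are a little off and sometimes report something else, mostly with a low value. They report only what shows in the picture. A call takes as long as a camera call.
- manip.find_in(camera, thing): "position" ([x, y, z] in m, in world coordinates, good to about 4 mm: the middle of the surface that is visible of it).
- manip.pinpoint(camera, thing): "position" ([x, y, z] in m, in world coordinates, good to about 4 mm: a listed point, or the origin of a listed thing).
The state is a dict: "clock": time; "qpos": joint angles; "joint_vel": joint speeds; "tau": joint torques, N m; "position": TCP position; "eef_rot": TCP orientation; "contact_force": force on the tool from outside, world axes, zero at the start; "moment": the same for the moment, N m; "finger_gap": opening from 0.0 (shut) to 1.0 (fully open); "grip_force": force on a finger pad.
Only numpy, scipy, OpenCV 4.12 (cv2) and the standard library are available. Lean on these libraries where they do the work, as an engineer would, in place of code of your own. Each camera call takes 0.05 s, during which the arm holds its last target. There are 200 camera calls.

## Task

Swing the jig's hinged leaf down until it lies fully closed, without slamming it. Then take the bore probe out of its stand by the black grip and lower it upright through the guide hole in the closed leaf, without touching the hole or anything inside the jig, until its tip is inside the setting ring below. Finish still holding the probe there, hanging free, still and centred in the ring; leave the other things on the plate where they are.

Things in the scene. Friction and masses are not known exactly. Their poses are not given: they have to be found in the camera images.
- jig: Fixed steel gauging jig on a grey riser block; base plate 100 x 110 mm, its top 156 mm above the surface, yaw -0.6 to 0 rad. Origin: centre of the riser's underside on the work surface, z up. The setting ring stands at its centre. A hinge wall 84 mm long runs along its -y side, top 194 mm above the surface; two 14 mm rest posts, tops at 196 mm, stand at x = -38 and +38, y = +44 mm.
- leaf (a joint): Leaf angle: 0 = closed (level, against a stop), growing as it opens; starts at 0.9 to 1.35 rad. The hinge axis runs along the jig's x at y = -50 mm, 201 mm above the surface; the leaf's +y edge rises as it opens, so its outer face then looks to the jig's -y side. Stiff hinge: it stays where left; pushing the outer face near the free edge with 2 to 5 N closes it. No latch.
- leaf_tab (a point): Middle of the end of the leaf's tab, 116 mm from the hinge axis, at half thickness; moves with the leaf. The leaf is an aluminium plate 94 mm wide along the hinge, 10 mm thick (5 mm either side of the hinge axis plane), from 6 to 96 mm from the axis; the tab beyond is 34 mm wide, 6 mm thick. Closed, the leaf's top is 206 mm above the surface.
- guide_hole (a point): Centre of the mouth of the guide hole, at the top of its steel bush in the leaf; moves with the leaf. Bore 24 mm diameter, 16 mm deep, right through. The bush collar is 36 mm in diameter and 6 mm proud of the leaf's outer face, centred 50 mm from the hinge axis. Leaf closed: this point is 212 mm above the surface, straight above the ring's centre.
- ring_mouth (a point): Centre of the top of the setting ring (fixed steel ring, outer diameter 54 mm, bore 26 mm), 180 mm above the surface. The bore is 24 mm deep and ends on the solid base plate, 156 mm above the surface.
- stand: Fixed round aluminium probe stand, 40 mm in diameter, 210 mm high, on a 56 mm foot; origin at the centre of its underside. The socket in its top centre is 13 mm in diameter and 45 mm deep. Nearby, a tall height gauge column (710 mm high) stands on the plate at about x 0.26, y 0.04 m: keep the upper arm clear of it.
- probe: Loose bore probe, 0.10 to 0.16 kg, 135 mm long, upright in the stand, tip down, tip 165 mm above the surface. Origin at the centre of its tip, z along the probe towards the grip. Steel shaft 10 mm in diameter from the tip to 80 mm, steel collar 24 mm in diameter from 80 to 86 mm, black round grip 20 mm in diameter from 86 to 132 mm, small steel cap to 135 mm.
- v_block: Bystander: loose steel V-block 45 x 40 x 36 mm; origin at the centre of its underside.
- plug_gauge: Bystander: loose steel plug gauge lying down, 113 mm long, 22 mm in diameter; origin at the centre of its underside.
- sleeve_1: Bystander: loose turned aluminium sleeve with a flange, 38 mm in diameter, 37 mm high; origin at the centre of its underside.
- sleeve_2: Bystander: a second such sleeve.

How it is judged:
On the way, in this order (a step that is already met when the one before it is completed fails the run):
1. the leaf is closed (within 0.05 rad) while the probe is still in its stand (value of joint leaf below 0.05 rad and distance of probe from where it was at the start of the episode below 0.02 m), for 0.2 s.
2. the probe's tip is through the guide hole and inside the ring, near the centre (value of joint leaf below 0.05 rad and z of probe in the frame of ring_mouth below -0.001 m and horizontal distance between probe and ring_mouth below 0.0075 m), for 0.2 s.
At the end, for the whole second after the job is handed in: The leaf is closed within 0.05 rad; the gripper holds the probe still (under 20 mm/s) and upright within 0.1 rad, its tip below the top of the setting ring and above the base plate, within 4 mm of the ring's axis; neither probe nor arm touches the jig (value of joint leaf below 0.05 rad and z of probe in the frame of ring_mouth between -0.0235 and -0.001 m and horizontal distance between probe and ring_mouth below 0.004 m and angle between probe's own z axis and vertical below 0.1 rad and contact force between the fingers and probe above 0.5 N and contact force between probe and jig below 0.2 N and contact force between the arm and jig below 0.5 N and linear speed of probe below 0.02 m/s); the arm keeps its last pose, push and grip.
It fails at once if the probe touches the guide hole, the ring or another part of the jig (over 0.5 N) (contact force between probe and jig above 0.5 N).
It fails at once if the leaf is slammed (over 5 rad/s) (velocity of joint leaf below -5 rad/s).
It fails at once if a bystander is moved by more than 20 mm (distance of any of v_block, plug_gauge, sleeve_1, sleeve_2 from where it was at the start of the episode above 0.02 m).
It also fails if it takes over 48 s, if anything falls off the work surface, if the arm or the gripper's body presses on something with over 40 N, if the wrist force passes 120 N, or if a joint passes its speed limit or range.

## Working session

There is one attempt and no reset: what is moved stays moved. The work goes in short steps, Python scripts to look and compute and a tool call to move; the robot and the scene stay as the last step left them, time stands still between calls to the robot, and variables do not carry over. Pictures are saved under pics/ and viewed, at most 10 in all, crops included, and the job is handed in when it is done.

Besides the shell and the picture viewer there is one more tool, called as name(argument=value, ...) on one line, values as JSON. step_arm: Moves the arm, as the interface text tells. Its arguments: {"type":"object","properties":{"increments":{"type":"string"},"squeeze":{"type":"number"}},"required":["increments"]}

```bash
mkdir -p pics; cat > h.py <<'E'
from bench import manip
import numpy as np, cv2
from scipy.spatial.transform import Rotation as R
np.set_printoptions(precision=4,suppress=True)
def snap(c,f=None):
    im=manip.get_image(c)
    if f: cv2.imwrite('pics/'+f,im[:,:,::-1])
    return im
def rot(s): q=s['eef_rot']; return R.from_quat([q[1],q[2],q[3],q[0]])
def proj(c,p):
    k=manip.calibration(c); T=np.array(k['camera_from_world']); K=np.array(k['intrinsics'])
    v=T[:3,:3]@np.array(p)+T[:3,3]; u=K@v; return u[:2]/u[2]
E
python3 - <<'E'
from h import *
s=manip.get_state(); print(s['clock'],s['position'],rot(s).as_matrix(),s['finger_gap'])
for c in ['scene','top']:
    snap(c,c+'0.png')
    k=manip.calibration(c);T=np.array(k['camera_from_world']);print(c,'cam pos',-T[:3,:3].T@T[:3,3],'axis',T[2,:3])
    for t in ['jig','leaf_tab','guide_hole','ring_mouth','stand','probe','v_block','plug_gauge','sleeve_1']:
        print(c,t,[(np.round(d['position'],4).tolist(),round(d['confidence'],2)) for d in manip.pinpoint(c,t)[:3]])
print(manip.get_state()['clock'])
E
```

```text
0.0 [0.1724 0.6002 0.2219] [[-0.9611  0.2762 -0.0005]
 [ 0.2762  0.9611 -0.0014]
 [ 0.     -0.0015 -1.    ]] 1.0014166753256517
scene cam pos [-0.3244 -0.5817  0.6674] axis [ 0.7597  0.3878 -0.5219]
scene jig [([0.3797, -0.2095, -0.0042], 0.85)]
scene leaf_tab [([0.386, -0.1998, 0.2981], 0.74)]
scene guide_hole [([0.3635, -0.2377, 0.2478], 0.98)]
scene ring_mouth [([0.3831, -0.2087, 0.179], 0.92)]
scene stand [([0.3779, -0.3127, -0.0027], 0.65)]
scene probe []
scene v_block [([0.5734, -0.3387, 0.0022], 0.84)]
scene plug_gauge [([0.5676, -0.2164, -0.0022], 0.51)]
scene sleeve_1 [([0.5137, -0.0086, 0.0012], 0.71), ([0.5643, -0.2153, 0.0008], 0.63), ([0.5729, 0.0266, 0.0006], 0.57)]
top cam pos [ 0.3884 -0.1783  1.0506] axis [ 0.0635  0.0066 -0.998 ]
top jig []
top leaf_tab [([0.3857, -0.1998, 0.2945], 0.63)]
top guide_hole [([0.3645, -0.2361, 0.2497], 0.56)]
top ring_mouth [([0.379, -0.2105, 0.1796], 0.89)]
top stand [([0.3799, -0.3071, 0.0008], 0.71), ([0.5602, -0.2126, -0.0043], 0.29)]
top probe [([0.3797, -0.3118, 0.167], 0.79), ([0.5739, 0.0242, 0.0011], 0.74)]
top v_block [([0.5666, -0.3362, 0.0027], 0.69)]
top plug_gauge [([0.5606, -0.2122, -0.0006], 0.71)]
top sleeve_1 [([0.5762, 0.0244, 0.0041], 0.64), ([0.5129, -0.0093, -0.0013], 0.52)]
1.0
```

View pics/scene0.png

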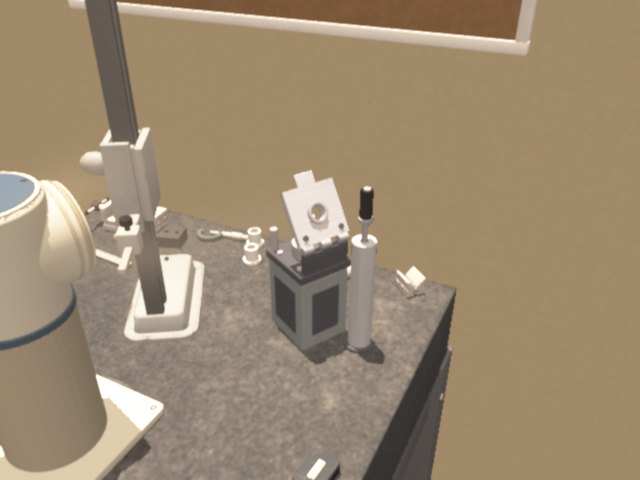

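View pics/top0.png

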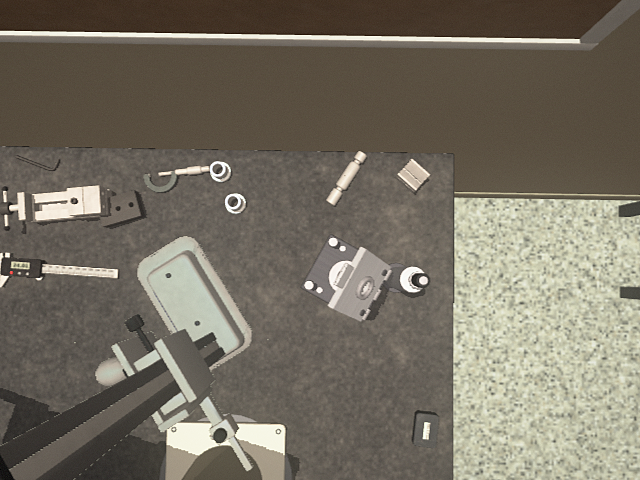

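The scene view shows the jig at about (310,260) with its leaf open towards the left side of the stand. The probe is upright in the stand at (365,200–340), and the gauge column is at (130,150). The top view shows the jig at (345,278), the stand and probe at (413,280), and the bystanders at (235,203), (220,171), (347,178) and (413,175). The networks' results match both pictures. They give a jig yaw of about -0.53 and a leaf angle of about 0.96.

I'll raise the arm first, to learn its link lengths before crossing the column.

step_arm(increments="255 0 -10 -60 0 0 0; 255 0 -25 -120 0 0 0; 255 0 -40 -180 0 0 0; 255 0 -60 -240 0 0 0; 255 0 -80 -300 0 0 0; 255 0 -100 -350 0 0 0; 255 0 -120 -380 0 0 0; 255 0 -120 -380 0 0 0", squeeze=10)

```text
clock: 2.0
position: [0.1393, 0.485, 0.6058]
eef_rot: [0.0, 0.139, 0.99, 0.003]
contact_force: [0.7, 0.3, 0.2]
finger_gap: 0.131
grip_force: 0.0
```

```bash
python3 - <<'E'
from h import *
s=manip.get_state(); print(s['clock'],s['qpos'],s['position'],rot(s).as_matrix(),s['finger_gap'])
E
```

```text
2.0 [ 1.2675  0.0233  1.3073  0.      1.8046 -0.0235] [0.1393 0.485  0.6058] [[-0.9611  0.2761  0.0018]
 [ 0.2761  0.9611  0.006 ]
 [-0.0001  0.0063 -1.    ]] 0.13134817140446256
```

```bash
python3 - <<'E'
from h import *
for z in [.1,.2,.3,.4,.5,.6,.71]: print(z,'col',proj('scene',[.26,.04,z]),'base',proj('scene',[0,0,z]))
im=snap('scene','scene1.png')
E
```

```text
0.1 col [147.2555 277.8814] base [ 40.5585 384.747 ]
0.2 col [137.7505 227.9953] base [ 20.4479 327.8068]
0.3 col [127.114  172.1707] base [ -2.825  261.9131]
0.4 col [115.1313 109.2801] base [-30.0697 184.7737]
0.5 col [101.5293  37.8913] base [-62.3979  93.2411]
0.6 col [ 85.9562 -43.8428] base [-101.3787  -17.1274]
0.71 col [  65.9934 -148.6159] base [-154.7051 -168.1132]
```

View pics/scene1.png

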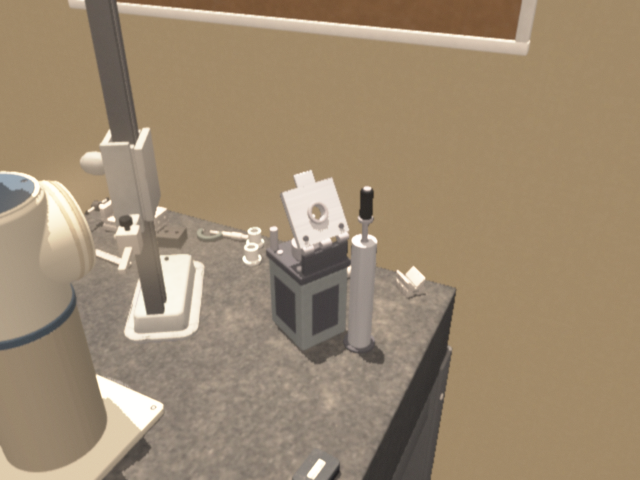

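The scene view is unchanged. The column's slider tops out at about row 130 (z≈0.37), so only the 0.71 m column itself matters. The fit gives an upper arm of 0.42 m, a forearm of 0.495 m and a shoulder at about z 0.29. I'll retract to r 0.36, z 0.80 and swing across above the column.

step_arm(increments="255 0 -36 -49 0 0 0; 255 0 -72 -98 0 0 0; 255 0 -109 -147 0 0 0; 255 0 -145 -195 0 0 0; 255 0 -145 -195 0 0 0; 255 -59 -150 -195 0 0 9.5; 255 -117 -165 -195 0 0 19; 255 -172 -189 -195 0 0 28.5; 255 -222 -221 -195 0 0 38; 255 -265 -262 -195 0 0 47.5; 255 -302 -309 -195 0 0 57; 255 -330 -361 -195 0 0 66.5; 255 -349 -418 -195 0 0 76; 255 -359 -477 -195 0 0 85.5; 255 -359 -536 -195 0 0 95; 255 -348 -595 -195 0 0 104.5; 255 -348 -595 -195 0 0 104.5")

```text
clock: 4.18
position: [0.3096, -0.1869, 0.7944]
eef_rot: [-0.003, 0.871, 0.492, -0.002]
contact_force: [-0.2, 0.7, -0.2]
finger_gap: 0.005
grip_force: 0.0
```

```bash
python3 - <<'E'
from h import *
s=manip.get_state(); print(s['clock'],s['qpos'],s['position'],rot(s).as_matrix(),s['contact_force'])
snap('wrist','w0.png')
for c in ['wrist','scene','top']:
  if c!='wrist': snap(c)
  for t in ['leaf_tab','guide_hole','ring_mouth','stand','probe']:
    print(c,t,[(np.round(d['position'],4).tolist(),round(d['confidence'],2)) for d in manip.pinpoint(c,t)[:2]])
print(manip.calibration('wrist')['hand_eye'])
E
```

```text
4.175 [-0.5756 -0.1229  1.0414 -0.0005  2.2292 -0.0331] [ 0.3096 -0.1869  0.7944] [[ 0.5166  0.8562 -0.0053]
 [ 0.8562 -0.5166  0.0029]
 [-0.0002 -0.0061 -1.    ]] [-0.1815  0.6521 -0.2382]
wrist leaf_tab [([0.3829, -0.1978, 0.2964], 0.95)]
wrist guide_hole [([0.3662, -0.2366, 0.2493], 0.71)]
wrist ring_mouth [([0.3811, -0.2095, 0.179], 0.93)]
wrist stand [([0.3774, -0.305, -0.003], 0.85), ([0.5772, 0.0249, -0.0029], 0.43)]
wrist probe [([0.3781, -0.3106, 0.1618], 0.51)]
scene leaf_tab [([0.3863, -0.1988, 0.2948], 0.94)]
scene guide_hole [([0.3671, -0.2377, 0.2481], 0.7), ([0.3772, -0.3106, -0.003], 0.35)]
scene ring_mouth [([0.382, -0.2083, 0.1782], 0.82)]
scene stand [([0.3788, -0.3132, -0.0022], 0.65)]
scene probe []
top leaf_tab [([0.3855, -0.1985, 0.2973], 0.93), ([0.3671, -0.2381, 0.2476], 0.72)]
top guide_hole [([0.3656, -0.2365, 0.2488], 0.87), ([0.5692, -0.3339, 0.0015], 0.44)]
top ring_mouth [([0.383, -0.2095, 0.1822], 0.77)]
top stand []
top probe [([0.5707, -0.3355, 0.0008], 0.54)]
[[ 0.0003 -0.9577 -0.2876  0.0793]
 [ 1.      0.0005 -0.0006  0.0003]
 [ 0.0007 -0.2876  0.9577 -0.1611]
 [ 0.      0.      0.      1.    ]]
```

step_arm(increments="255 -3 9 58 0 0 0; 255 -5 19 116 0 0 0; 255 -8 29 174 0 0 0; 255 -11 39 232 0 0 0; 255 -14 49 290 0 0 0; 255 -16 58 348 0 0 0; 255 -19 68 406 0 0 0; 255 -22 78 445 0 0 0; 255 -22 78 464 0 0 0; 255 -22 78 464 0 0 0")

```text
clock: 6.32
position: [0.3648, -0.2408, 0.3323]
eef_rot: [-0.002, 0.868, 0.496, -0.001]
contact_force: [-1.1, -0.3, 0.1]
finger_gap: 0.002
grip_force: 0.0
```

```bash
cat > push.py <<'E'
from h import *
s=manip.get_state(); print(s['clock'],s['qpos'],s['position'],s['contact_force'])
M=rot(s).as_matrix(); p=np.array(s['position'])
ring=np.array([.382,-.2093]); yaw=-.5
yj=np.array([-np.sin(yaw),np.cos(yaw)])
def T(e,z): return np.r_[ring+yj*e/1000,z/1000]
pts=[]
for a in [1.25,1.15,1.05,.95,.85,.75,.65,.55,.45,.35,.25,.15,.1,.05,0]:
    off=5; d=92
    e=-50+d*np.cos(a)-off*np.sin(a)-10; z=201+d*np.sin(a)+off*np.cos(a)
    print(a,np.round(1000*M.T@(T(e,z)-p),0))
E
python3 push.py; python3 - <<'E'
from h import *
for t in ['leaf_tab','guide_hole','ring_mouth','stand','probe']:
    manip.get_image('wrist'); print(t,[(np.round(d['position'],4).tolist(),round(d['confidence'],2)) for d in manip.pinpoint('wrist',t)[:2]])
snap('wrist','w1.png')
E
```

```text
6.325 [-0.6106  0.0108  1.8971 -0.      1.2373 -0.0775] [ 0.3648 -0.2408  0.3323] [-1.0709 -0.3021  0.1347]
1.25 [ 0.  0. 42.]
1.15 [ 9. -0. 45.]
1.05 [17. -0. 49.]
0.95 [25. -1. 54.]
0.85 [33. -1. 59.]
0.75 [40. -1. 65.]
0.65 [46. -1. 72.]
0.55 [52. -1. 79.]
0.45 [56. -2. 87.]
0.35 [61. -2. 95.]
0.25 [ 64.  -2. 104.]
0.15 [ 66.  -2. 113.]
0.1 [ 67.  -2. 117.]
0.05 [ 67.  -2. 122.]
0 [ 68.  -2. 126.]
leaf_tab []
guide_hole [([0.3649, -0.2372, 0.2497], 0.8)]
ring_mouth [([0.3815, -0.2128, 0.1778], 0.61)]
stand []
probe []
```

View pics/w1.png

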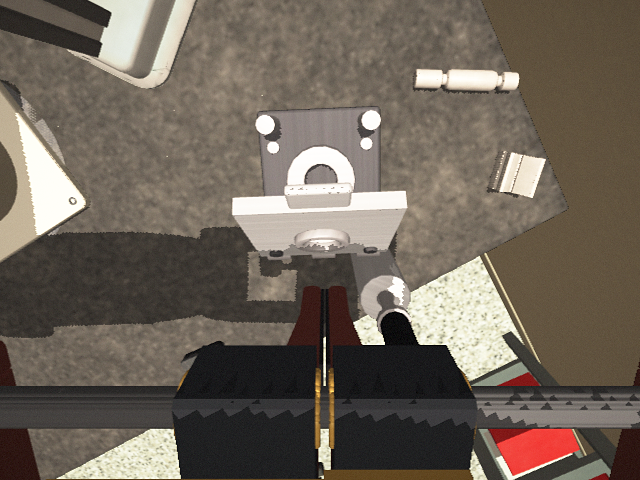

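The wrist view shows the leaf's outer face between (233,197) and (407,190), with the tab at (320,190) and the bush at (322,242). The shut fingers are at (325,290) on the hinge side, centred on the leaf and clear of the probe at (397,325). I can start the first half of the closing arc.

step_arm(increments="255 0 0 25 0 0 0; 255 0 0 42 0 0 0; 255 9 0 45 0 0 0; 255 17 0 49 0 0 0; 255 25 0 54 0 0 0; 255 33 0 59 0 0 0; 255 40 0 65 0 0 0; 255 46 0 72 0 0 0; 255 52 0 79 0 0 0; 255 56 0 87 0 0 0")

```text
clock: 8.12
position: [0.3943, -0.1925, 0.2462]
eef_rot: [-0.0, 0.868, 0.496, 0.0]
contact_force: [-0.8, 1.2, 2.0]
finger_gap: 0.009
grip_force: 0.9
```

```bash
python3 push.py; python3 - <<'E'
from h import *
snap('top')
for t in ['leaf_tab','guide_hole']: print([np.round(d['position'],4).tolist() for d in manip.pinpoint('top',t)[:1]])
E
```

```text
8.125 [-0.4816  0.1119  1.9999  0.0004  1.0297  0.0511] [ 0.3943 -0.1925  0.2462] [-0.8009  1.2017  2.0378]
1.25 [-56.  -1. -44.]
1.15 [-48.  -1. -41.]
1.05 [-39.  -1. -37.]
0.95 [-31.  -2. -33.]
0.85 [-24.  -2. -27.]
0.75 [-17.  -2. -21.]
0.65 [-11.  -2. -14.]
0.55 [-5. -3. -7.]
0.45 [-0. -3.  1.]
0.35 [ 4. -3.  9.]
0.25 [ 7. -3. 18.]
0.15 [ 9. -3. 26.]
0.1 [10. -3. 31.]
0.05 [11. -3. 36.]
0 [11. -3. 40.]
[]
[]
```

step_arm(increments="255 4 -1 9 0 0 0; 255 7 -2 18 0 0 0; 255 9 -3 26 0 0 0; 255 10 -3 31 0 0 0; 255 11 -3 36 0 0 0; 255 11 -3 39 0 0 0; 255 11 -3 41 0 0 0; 255 11 -3 41 0 0 0")

```text
clock: 9.28
position: [0.3969, -0.1817, 0.2062]
eef_rot: [-0.0, 0.868, 0.496, 0.0]
contact_force: [-2.9, 1.6, 9.3]
finger_gap: 0.0
grip_force: 4.5
```

step_arm(increments="200 0 0 -40 0 0 0; 120 0 0 -90 0 0 0; 40 -20 0 -140 0 0 0; 0 -45 0 -190 0 0 0; 0 -70 0 -210 0 0 0; 0 -70 0 -210 0 0 0; 0 -70 0 -210 0 0 0")

```text
clock: 10.15
position: [0.3611, -0.2416, 0.4145]
eef_rot: [-0.001, 0.868, 0.496, -0.0]
contact_force: [0.6, 0.2, 0.1]
finger_gap: 0.758
grip_force: 0.0
```

```bash
python3 - <<'E'
from h import *
s=manip.get_state(); print(s['clock'],s['position'],rot(s).as_matrix(),s['contact_force'],s['finger_gap'])
snap('wrist','w2.png')
for t in ['leaf_tab','guide_hole','stand','probe','jig','ring_mouth']:
    print(t,[(np.round(d['position'],4).tolist(),round(d['confidence'],2)) for d in manip.pinpoint('wrist',t)[:2]])
print('f',[(np.round(d['position'],4).tolist(),round(d['confidence'],2)) for d in manip.find_in('wrist','probe')[:2]])
E
```

```text
10.15 [ 0.3611 -0.2416  0.4145] [[ 0.5084  0.8611 -0.0013]
 [ 0.8611 -0.5084  0.0014]
 [ 0.0005 -0.0018 -1.    ]] [0.5929 0.177  0.0966] 0.7579073883958669
leaf_tab [([0.4078, -0.1468, 0.1991], 0.71)]
guide_hole [([0.3821, -0.2099, 0.2113], 0.82)]
stand [([0.3783, -0.3062, 0.0006], 0.62)]
probe [([0.3802, -0.311, 0.1636], 0.73), ([0.5709, -0.3353, -0.0006], 0.38)]
jig [([0.3809, -0.2104, -0.0051], 0.69)]
ring_mouth [([0.3806, -0.2115, 0.1813], 0.84)]
f [([0.3809, -0.3043, 0.2798], 0.77)]
```

View pics/w2.png

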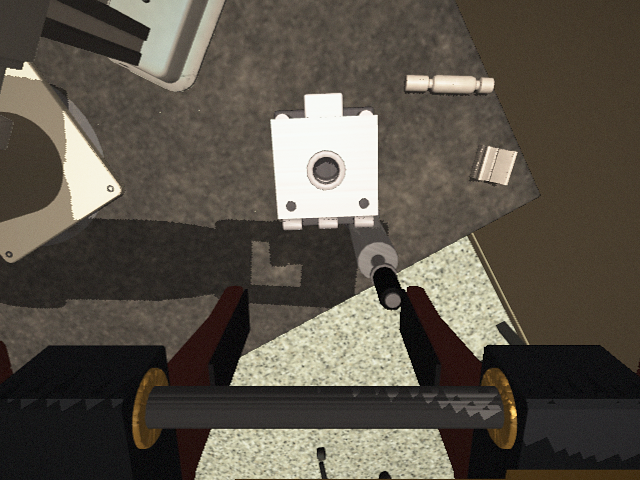

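The leaf lies closed, with the tab at (324,105) and the bush at (326,170). The stand top is at (379,262) and the probe's cap at (393,300). I'll turn those pixels into positions.

```bash
cat >> h.py <<'E'
def ray(s,uv,z):
    k=manip.calibration('wrist'); H=np.array(k['hand_eye']);K=np.array(k['intrinsics'])
    M=rot(s).as_matrix();c=M@H[:3,3]+np.array(s['position']); d=M@H[:3,:3]@np.linalg.inv(K)@np.r_[uv,1]
    return c+d*(z-c[2])/d[2]
def wproj(s,p):
    k=manip.calibration('wrist'); H=np.array(k['hand_eye']);K=np.array(k['intrinsics'])
    t=rot(s).as_matrix().T@(np.array(p)-np.array(s['position'])); v=H[:3,:3].T@(t-H[:3,3]); u=K@v; return u[:2]/u[2]
E
python3 - <<'E'
from h import *
s=manip.get_state()
im=cv2.imread('pics/w2.png'); g=cv2.cvtColor(im,cv2.COLOR_BGR2GRAY)
print('hole',ray(s,(326,170),.212),'stand',ray(s,(379,262),.210),'cap',ray(s,(393,300),.300))
a=cv2.resize(im[140:200,290:360],None,fx=8,fy=8,interpolation=cv2.INTER_CUBIC)
b=cv2.resize(im[230:315,350:420],None,fx=6,fy=6,interpolation=cv2.INTER_CUBIC)
o=np.zeros((520,800,3),np.uint8); 
a=a[:,:560]; a=cv2.resize(a,(380,326)); o[:326,:380]=a; o[:510,380:800]=b
cv2.imwrite('pics/c2.png',o)
E
```

```text
hole [ 0.3825 -0.2094  0.212 ] stand [ 0.382  -0.3113  0.21  ] cap [ 0.3817 -0.3095  0.3   ]
```

View pics/c2.png

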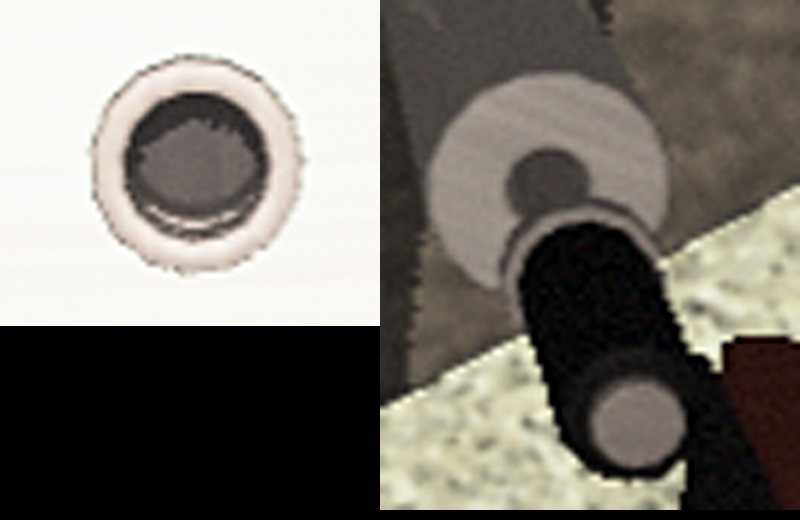

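step_arm(increments="0 -25 26 20 0 0 0; 0 -49 52 40 0 0 0; 0 -49 52 74 0 0 0; 0 -49 52 74 0 0 0; 0 -49 52 74 0 0 0")

```text
clock: 11.18
position: [0.3818, -0.311, 0.3427]
eef_rot: [0.0, 0.868, 0.496, 0.0]
contact_force: [0.2, -0.2, 0.5]
finger_gap: 0.998
grip_force: 0.0
```

```bash
python3 - <<'E'
from h import *
s=manip.get_state(); print(s['clock'],s['qpos'],s['position'],rot(s).as_matrix(),s['contact_force'],s['finger_gap'])
im=snap('wrist','w3.png')
for t in ['guide_hole','stand','probe']:
    print(t,[(np.round(d['position'],4).tolist(),round(d['confidence'],2)) for d in manip.pinpoint('wrist',t)[:2]])
print('tcp',wproj(s,s['position']),'hole',wproj(s,[.3826,-.2095,.212]),'cap',wproj(s,[.3817,-.310,.3]))
E
```

```text
11.175 [-0.7077  0.0946  1.7836  0.      1.2624 -0.1751] [ 0.3818 -0.311   0.3427] [[ 0.5078  0.8615  0.0008]
 [ 0.8615 -0.5078 -0.0006]
 [-0.0001  0.001  -1.    ]] [ 0.2429 -0.2408  0.4539] 0.997677733908445
guide_hole [([0.3821, -0.2115, 0.2122], 0.92), ([0.57, -0.3337, 0.0018], 0.54)]
stand [([0.3768, -0.308, -0.0044], 0.77)]
probe [([0.3843, -0.3117, 0.1627], 0.88)]
tcp [323.7843 310.6118] hole [250.1957 109.6926] cap [322.8426 273.9638]
```

View pics/w3.png

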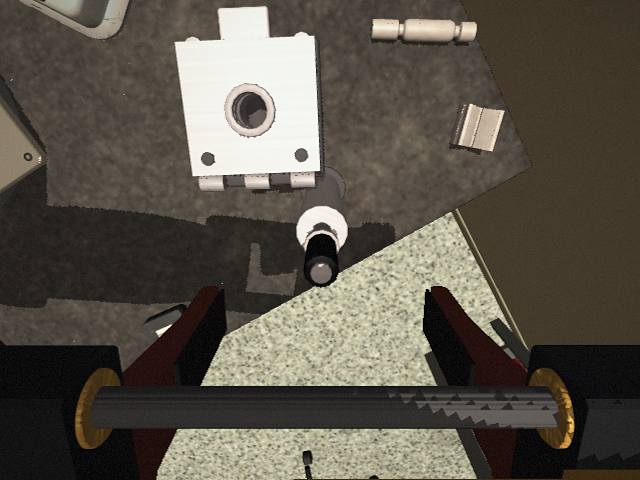

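The cap shows at (321,271), against a predicted (323,274), and the bush at (250,110), as predicted. The open fingers straddle the probe, so I'll descend and grip.

step_arm(increments="0 1 0 30 0 0 0; 0 1 0 55 0 0 0; 0 1 0 75 0 0 0; 0 1 0 81 0 0 0; 0 1 0 81 0 0 0; 120 1 0 81 0 0 0; 255 1 0 81 0 0 0; 255 1 0 81 0 0 0; 255 1 0 81 0 0 0; 255 1 0 81 0 0 0; 255 1 0 81 0 0 0", squeeze=20)

```text
clock: 12.75
position: [0.3819, -0.31, 0.2607]
eef_rot: [-0.0, 0.868, 0.496, -0.0]
contact_force: [0.5, -0.3, 0.5]
finger_gap: 0.356
grip_force: 0.0
```

step_arm(increments="255 0 0 0 0 0 0; 255 0 0 0 0 0 0; 255 0 0 0 0 0 0; 255 0 0 0 0 0 0")

```text
clock: 13.25
position: [0.3819, -0.31, 0.2607]
eef_rot: [-0.0, 0.868, 0.496, -0.0]
contact_force: [-0.5, -0.1, 0.3]
finger_gap: 0.223
grip_force: 20.0
```

step_arm(increments="255 0 0 -12 0 0 0; 255 0 0 -25 0 0 0; 255 0 0 -38 0 0 0; 255 0 0 -52 0 0 0; 255 0 0 -66 0 0 0; 255 0 0 -76 0 0 0; 255 0 0 -76 0 0 0; 255 0 0 -76 0 0 0")

```text
clock: 14.25
position: [0.3817, -0.3098, 0.3363]
eef_rot: [-0.0, 0.868, 0.496, -0.0]
contact_force: [1.1, -1.7, -0.8]
finger_gap: 0.219
grip_force: 20.0
```

```bash
python3 - <<'E'
from h import *
s=manip.get_state(); print(s['clock'],s['position'],rot(s).as_matrix(),s['contact_force'],s['finger_gap'],s['grip_force'])
for c in ['wrist','scene','top']:
  snap(c,c+'4.png')
  for t in ['guide_hole','probe']:
    print(c,t,[(np.round(d['position'],4).tolist(),round(d['confidence'],2)) for d in manip.pinpoint(c,t)[:2]])
p=s['position']; 
for c in ['scene','top']: print(c,proj(c,[p[0],p[1],.240]),proj(c,[p[0],p[1],.32]))
print(wproj(s,[p[0],p[1],.24]),wproj(s,[p[0],p[1],.32]))
E
```

```text
14.25 [ 0.3817 -0.3098  0.3363] [[ 0.508   0.8613 -0.0006]
 [ 0.8613 -0.508   0.0005]
 [ 0.0001 -0.0007 -1.    ]] [ 1.0922 -1.7    -0.8019] 0.2191500789550787 19.975508493371308
wrist guide_hole [([0.3798, -0.2112, 0.2117], 0.69)]
wrist probe [([0.3796, -0.3144, 0.2383], 0.64)]
scene guide_hole [([0.38, -0.2102, 0.211], 0.95)]
scene probe [([0.3808, -0.3105, 0.2382], 0.8)]
top guide_hole [([0.3803, -0.2094, 0.2139], 0.95)]
top probe [([0.5157, -0.0047, -0.0024], 0.6)]
scene [365.0417 221.3186] [367.5062 173.4081]
top [415.521  276.2965] [425.4484 276.9782]
[324.1217 246.2796] [323.8598 295.4186]
```

View pics/wrist4.png

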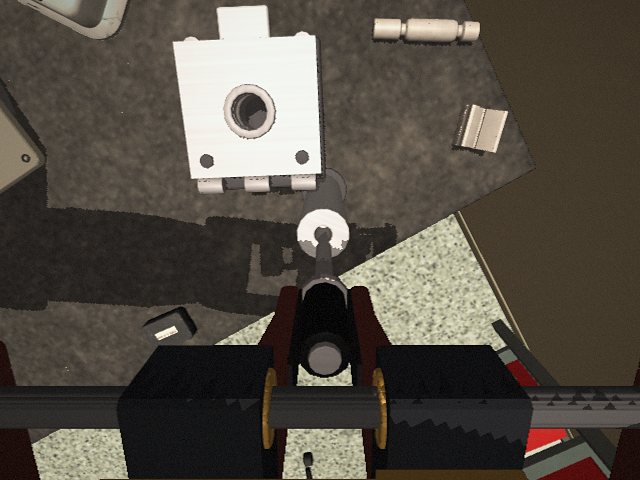

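The probe hangs upright between the fingers, with its tip at about (323,244) against the (324,246) expected on the TCP axis. The hole is at (249,110). I'll move over the hole with the tip about 28 mm above it.

step_arm(increments="255 8 -5 0 0 0 0; 255 20 -12 0 0 0 0; 255 36 -21 0 0 0 0; 255 52 -31 0 0 0 0; 255 68 -40 0 0 0 0; 255 80 -47 0 0 0 0; 255 86 -51 0 0 0 0; 255 86 -51 0 0 0 0; 255 86 -51 0 0 0 0; 255 86 -51 0 0 0 0")

```text
clock: 15.95
position: [0.3817, -0.2104, 0.3366]
eef_rot: [0.0, 0.868, 0.496, -0.0]
contact_force: [-0.2, 0.1, -1.8]
finger_gap: 0.224
grip_force: 20.0
```

```bash
python3 - <<'E'
from h import *
s=manip.get_state(); print(s['clock'],s['position'],rot(s).as_matrix(),s['contact_force'],s['finger_gap'],s['grip_force'])
ims={}
for c in ['wrist','scene','top']:
  ims[c]=snap(c,c+'5.png')
  for t in ['guide_hole','probe']:
    print(c,t,[(np.round(d['position'],4).tolist(),round(d['confidence'],2)) for d in manip.pinpoint(c,t)[:2]])
p=s['position']; P=lambda c,q: wproj(s,q) if c=='wrist' else proj(c,q)
o=np.zeros((600,800,3),np.uint8)
for i,c in enumerate(['wrist','scene']):
  h=P(c,[p[0],p[1],.212]); t=P(c,[p[0],p[1],.240]); print(c,'hole pred',h,'tip pred',t)
  m=((h+t)/2).astype(int); r=33; cr=ims[c][m[1]-50:m[1]+50,m[0]-r:m[0]+r,::-1]; print('crop origin',m[0]-r,m[1]-50)
  cr=cv2.resize(cr,None,fx=6,fy=6,interpolation=cv2.INTER_CUBIC); o[:,i*400:i*400+396]=cr
cv2.imwrite('pics/c5.png',o)
E
```

```text
15.95 [ 0.3817 -0.2104  0.3366] [[ 0.5085  0.8611 -0.0001]
 [ 0.8611 -0.5085 -0.0001]
 [-0.0001 -0.0001 -1.    ]] [-0.1946  0.1433 -1.7905] 0.2241284902675881 19.975732304155827
wrist guide_hole [([0.3834, -0.2089, 0.211], 0.69)]
wrist probe [([0.3793, -0.2124, 0.2393], 0.96)]
scene guide_hole [([0.3796, -0.205, 0.2102], 0.77), ([0.5724, 0.0286, -0.0004], 0.37)]
scene probe [([0.3817, -0.2123, 0.2363], 0.62)]
top guide_hole [([0.5712, 0.0241, 0.0013], 0.29)]
top probe []
wrist hole pred [324.0667 234.9208] tip pred [324.0243 246.0888]
crop origin 291 190
scene hole pred [307.4198 222.7505] tip pred [307.2737 207.4956]
crop origin 274 165
```

View pics/c5.png

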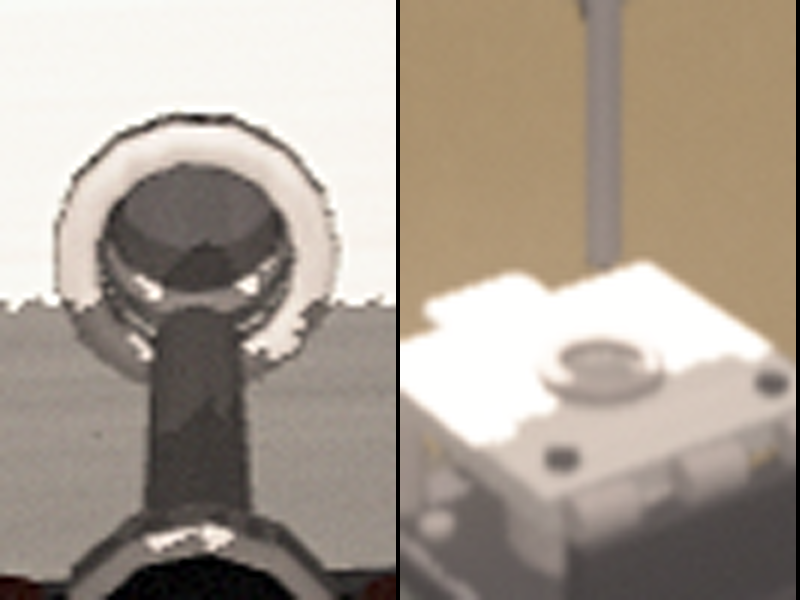

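The wrist crop shows the bush ring centred at about crop (197,253) and the shaft tip at about (198,346). So the tip lies slightly on the tool's -x side of the hole axis. The scene crop shows the tip above the bush, at about (601,265) against (603,367). I'll refine this by fitting edges in several pictures.

```bash
cat > fit.py <<'E'
from h import *
from scipy.ndimage import map_coordinates, gaussian_filter
class S(dict): pass
def mk(p,az,tz=(0,0)):
    # orientation from tool x azimuth, tool down
    x=np.array([np.cos(az),np.sin(az),0]);z=np.array([tz[0],tz[1],-1.]);z/=np.linalg.norm(z);x-=z*(x@z);x/=np.linalg.norm(x)
    q=R.from_matrix(np.c_[x,np.cross(z,x),z]).as_quat(); return {'position':p,'eef_rot':[q[3],q[0],q[1],q[2]]}
s5=manip.get_state()
views=[('w2',mk([.3611,-.2416,.4145],np.arctan2(.8611,.5084),(-.0013,.0014)),'w2.png'),
('w3',mk([.3818,-.311,.3427],np.arctan2(.8615,.5078),(.0008,-.0006)),'w3.png'),
('w4',mk([.3817,-.3098,.3363],np.arctan2(.8613,.508),(-.0006,.0005)),'wrist4.png'),
('w5',s5,'wrist5.png'),('sc4','scene','scene4.png'),('sc5','scene','scene5.png'),('top4','top','top4.png')]
def P(v,q): return proj(v,q) if isinstance(v,str) else wproj(v,q)
def fit(v,f,paths,c0,rng=.006,n=25,win=None):
    g=cv2.cvtColor(cv2.imread('pics/'+f),cv2.COLOR_BGR2GRAY).astype(float)
    g=gaussian_filter(g,.8); G=np.clip(np.hypot(*np.gradient(g)),0,25)
    d=np.linspace(-rng,rng,n); A=np.zeros((n,n))
    J=None
    base=[np.array([P(v,np.array(q)+[c0[0],c0[1],0]) for q in pa]) for pa in paths]
    o=paths[0][0]; J=np.c_[P(v,np.array(o)+[c0[0]+.001,c0[1],0])-base[0][0],P(v,np.array(o)+[c0[0],c0[1]+.001,0])-base[0][0]]*1000
    for i,a in enumerate(d):
        for j,b in enumerate(d):
            A[i,j]=sum(map_coordinates(G,(q+J@[a,b])[:,::-1].T,order=1).mean() for q in base)
    w=np.exp((A-A.max())/ (0.04*A.max())); w/=w.sum()
    return np.array([c0[0]+(w.sum(1)@d),c0[1]+(w.sum(0)@d)]),A.max()/A.mean()
t=np.linspace(0,2*np.pi,90,endpoint=False)
circ=lambda r,z,tt=t:[(r*np.cos(a),r*np.sin(a),z) for a in tt]
if __name__=='__main__':
    for n,v,f in views:
        print(n,'hole',*fit(v,f,[circ(18,.212) if 0 else circ(.018,.212),circ(.012,.212)],(.3817,-.2100)))
    # tip: shaft silhouette lines + bottom rim half
    for n,v,f,p,zt in [('w4',views[2][1],'wrist4.png',(.3817,-.3098),.2405),('w5',s5,'wrist5.png',(.3817,-.2104),.2408),('sc4','scene','scene4.png',(.3817,-.3098),.2405),('sc5','scene','scene5.png',(.3817,-.2104),.2408)]:
        if isinstance(v,str):
            T=np.array(manip.calibration(v)['camera_from_world']);cam=-T[:3,:3].T@T[:3,3]
        else:
            H=np.array(manip.calibration('wrist')['hand_eye']);cam=rot(v).as_matrix()@H[:3,3]+np.array(v['position'])
        az=np.arctan2(cam[1]-p[1],cam[0]-p[0]); L=np.linspace(zt,zt+.05,50)
        side=lambda k:[(.005*np.cos(az+k),.005*np.sin(az+k),z) for z in L]
        rim=circ(.005,zt,az+np.linspace(-1.5,1.5,40)) # rim on camera side (visible)
        print(n,'tip',*fit(v,f,[side(np.pi/2),side(-np.pi/2),rim],p))
E
python3 fit.py
```

```text
w2 hole [ 0.3816 -0.2087] 1.9822279359438502
w3 hole [ 0.3819 -0.2095] 2.2358464879256776
w4 hole [ 0.3819 -0.2094] 2.2500578395469684
w5 hole [ 0.3819 -0.208 ] 1.8405547302303165
sc4 hole [ 0.377  -0.2122] 1.5678640841077527
sc5 hole [ 0.3764 -0.2136] 1.64412615588137
top4 hole [ 0.3781 -0.2101] 1.8615195956594297
w4 tip [ 0.383  -0.3067] 2.1328389980925757
w5 tip [ 0.3814 -0.2097] 2.39703048565581
sc4 tip [ 0.3789 -0.3114] 1.935719078550816
sc5 tip [ 0.3767 -0.214 ] 2.119803387082745
```

The hole-minus-tip offset in the same views is about +1 to +2 mm along tool x, and nearly zero along y. I'll correct by 1.5 mm, lower the tip partway into the bush and check again.

step_arm(increments="255 1.5 0 0 0 0 0; 255 1.5 0 6 0 0 0; 255 1.5 0 14 0 0 0; 255 1.5 0 22 0 0 0; 255 1.5 0 30 0 0 0; 255 1.5 0 36 0 0 0; 255 1.5 0 36 0 0 0; 255 1.5 0 36 0 0 0")

```text
clock: 17.4
position: [0.3826, -0.2088, 0.3008]
eef_rot: [0.0, 0.868, 0.496, 0.0]
contact_force: [0.4, -0.3, -2.3]
finger_gap: 0.222
grip_force: 20.0
```

```bash
cat > chk.py <<'E'
import sys; from fit import *
n=sys.argv[1]; s=manip.get_state(); p=s['position']; print(s['clock'],p,s['contact_force'],s['grip_force'])
snap('wrist',f'wr{n}.png'); snap('scene',f'sc{n}.png')
print([(np.round(d['position'],4).tolist(),round(d['confidence'],2)) for d in manip.pinpoint('scene','guide_hole')[:1]])
for v,f in [(s,f'wr{n}.png'),('scene',f'sc{n}.png')]:
    if isinstance(v,str):
        T=np.array(manip.calibration(v)['camera_from_world']);cam=-T[:3,:3].T@T[:3,3]; c0=(.3775,-.2125)
    else:
        H=np.array(manip.calibration('wrist')['hand_eye']);cam=rot(v).as_matrix()@H[:3,3]+np.array(p); c0=(.382,-.209)
    az=np.arctan2(cam[1]-p[1],cam[0]-p[0]); zt=p[2]-.096
    L=np.linspace(max(zt,.22),zt+.07,50)
    side=lambda k:[(.005*np.cos(az+k),.005*np.sin(az+k),z) for z in L]
    h=fit(v,f,[circ(.018,.212,az+np.linspace(.6,5.68,90)) if not isinstance(v,str) else circ(.018,.212),circ(.012,.212)],c0)
    t_=fit(v,f,[side(np.pi/2),side(-np.pi/2)],c0)
    lat=np.array([-np.sin(az),np.cos(az)]); print('hole',h,'shaft',t_,'lateral hole-shaft mm',1000*(h[0]-t_[0])@lat,'lat dir',lat)
im=[cv2.imread(f'pics/{k}{n}.png') for k in('wr','sc')]; o=np.zeros((600,800,3),np.uint8)
for i,(m,v) in enumerate(zip(im,[s,'scene'])):
    c=P(v,[.3815,-.2095,.222]).astype(int); o[:,i*400:i*400+396]=cv2.resize(m[c[1]-50:c[1]+50,c[0]-33:c[0]+33],None,fx=6,fy=6,interpolation=cv2.INTER_CUBIC)
cv2.imwrite(f'pics/chk{n}.png',o)
E
python3 chk.py 6
```

```text
17.4 [ 0.3826 -0.2088  0.3008] [ 0.3861 -0.3454 -2.2762] 19.975504875183105
[([0.3805, -0.2085, 0.21], 0.69)]
hole (array([ 0.3819, -0.2085]), np.float64(1.739696566259338)) shaft (array([ 0.3828, -0.2077]), np.float64(1.8319016030074333)) lateral hole-shaft mm 0.3771435003539788 lat dir [-0.86    0.5103]
hole (array([ 0.3759, -0.2139]), np.float64(1.1342417251196673)) shaft (array([ 0.3741, -0.2134]), np.float64(1.616932116367958)) lateral hole-shaft mm 1.346714882976678 lat dir [ 0.4666 -0.8845]
```

View pics/chk6.png

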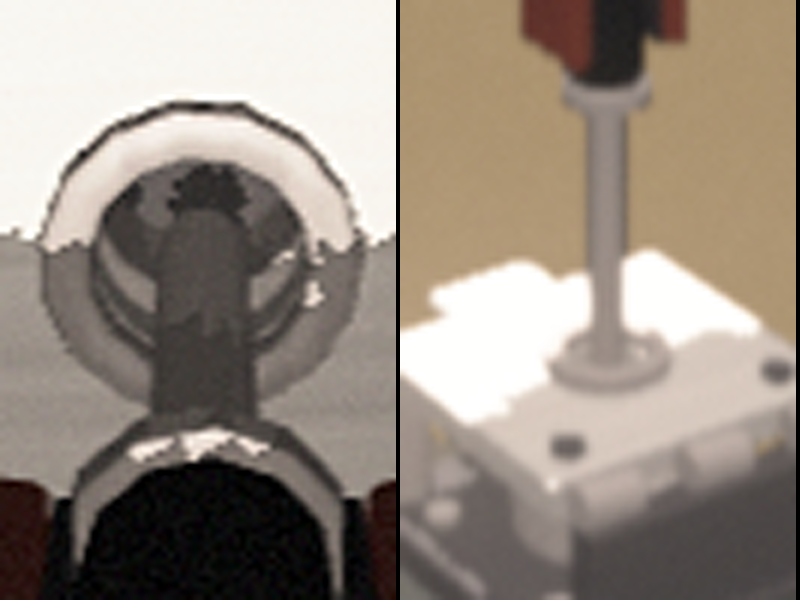

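The wrist crop shows the shaft, centred at x≈203, inside the bush mouth, which spans 95–305 (centre 200). The front-to-back position is centred within about 1 mm. The scene crop agrees: shaft at 606, bush at 609. Next I'll lower the tip to about 8 mm below the ring top.

step_arm(increments="255 0 -0.4 6 0 0 0; 255 0 -0.4 13 0 0 0; 255 0 -0.4 20 0 0 0; 255 0 -0.4 26 0 0 0; 255 0 -0.4 31 0 0 0; 255 0 -0.4 33 0 0 0; 255 0 -0.4 33 0 0 0; 255 0 -0.4 33 0 0 0; 255 0 -0.4 33 0 0 0; 255 0 -0.4 33 0 0 0")

```text
clock: 18.8
position: [0.3821, -0.2086, 0.2678]
eef_rot: [0.0, 0.868, 0.496, 0.0]
contact_force: [-0.3, 0.4, -1.7]
finger_gap: 0.22
grip_force: 20.0
```

```bash
python3 chk.py 7; python3 - <<'E'
from h import *
for c in ['wrist','scene','top']:
  snap(c)
  for t in ['guide_hole','leaf_tab','probe']:
    print(c,t,[(np.round(d['position'],4).tolist(),round(d['confidence'],2)) for d in manip.pinpoint(c,t)[:1]])
s=manip.get_state();print(s['position'],s['joint_vel'],s['contact_force'],s['grip_force'])
E
```

```text
18.8 [ 0.3821 -0.2086  0.2678] [-0.3033  0.3673 -1.7086] 19.9755565286614
[([0.3825, -0.2064, 0.2119], 0.63)]
hole (array([ 0.3823, -0.2081]), np.float64(1.6772442878443519)) shaft (array([ 0.3825, -0.207 ]), np.float64(1.6367565968229782)) lateral hole-shaft mm -0.33044681462549835 lat dir [-0.8599  0.5104]
hole (array([ 0.3778, -0.2128]), np.float64(1.0957787575560747)) shaft (array([ 0.3739, -0.2132]), np.float64(1.7183258668084205)) lateral hole-shaft mm 1.5319201474255482 lat dir [ 0.4671 -0.8842]
wrist guide_hole [([0.3816, -0.2081, 0.2135], 0.81)]
wrist leaf_tab [([0.4067, -0.151, 0.1996], 0.86)]
wrist probe []
scene guide_hole [([0.3795, -0.2108, 0.2097], 0.9)]
scene leaf_tab [([0.4098, -0.1527, 0.2017], 0.92)]
scene probe []
top guide_hole [([0.5686, -0.3365, 0.0008], 0.19)]
top leaf_tab []
top probe []
[ 0.3821 -0.2085  0.2677] [ 0.0015 -0.0005 -0.0001 -0.0007 -0.0013  0.0015] [ 1.5148 -0.0573 -2.0032] 19.975565825589
```

```bash
python3 -c "
from bench import manip
print(manip.finish_job())"
```

```text
the job is handed in; nothing more can be done
None
```

I closed the leaf gently and handed the job in with the probe held upright through the guide hole. By my measurements the tip is about 8 mm below the ring's top and within roughly 2 mm of its axis, with no sign of contact; the judge gave no verdict.

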